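Index a coil under the test probe and run the test

TASK

Turn the handwheel of the indexer clockwise, by its spinning handle, just the number of full turns that brings the wound coil squarely under the test probe (one full turn moves the table on by one of its eight stations); do not touch the table or the components on it. With the coil under the probe and the wheel stopped, press the test box's push button fully down and let it come back up. Do not press it before that, and leave everything else on the bench where it is.

Things in the scene. Friction and masses are not known exactly. Their poses are not given: they have to be found in the camera images.
- indexer: Fixed geared indexer on the bench, painted grey. Origin on the bench under the handwheel's vertical axis; its x axis points horizontally from the handwheel to the turntable's centre, 190 away, y to its left; z up. The test head's steel column (22 across, 180 tall) stands left of the table, at x = 190, y = 142. Under the wheel it is a block 110 x 110 x 45.
- wheel_axis (a point): Centre of the handwheel, on its vertical axis, 75 above the bench. The wheel is a level steel ring of 55 mean radius, bar 12 thick, with three spokes and a hub.
- handwheel (a joint): Turn of the handwheel in rad: 0 at the start, growing clockwise seen from above, 6.283 a turn; a stop keeps it from going back more than 0.3 rad or beyond 36 rad. Turning the wheel takes about 0.1 N m and it stays where it is left. Geared 8:1, without backlash, to the turntable, which turns clockwise too: one turn of the wheel turns the table by 45 degrees, one station.
- spinner_top (a point): Centre of the top of the handwheel's upright spinning handle: a black round grip 22 across and 42 tall, spinning freely on its own vertical pin, 55 from the wheel's axis; its top is 124 above the bench, its foot just above the wheel's ring at 82. Gripped from above by its upper part and carried round in a level circle, it turns the wheel while the gripper keeps its own direction.
- turntable: Round aluminium indexing table, 210 across, its upper face 70 above the bench, with eight stations 45 degrees apart on a circle of 75 radius, each ringed by three short steel pins 8 tall. Origin on its axis, at its underside (18 below its upper face); z up.
- probe_tip (a point): Lower end of the fixed test probe (black body with two thin brass pins) that hangs from the test head's arm over one station, 124 above the bench, 75 from the table's axis, on its left side (the indexer's +y). Components pass under it with 10 to spare. It does not move.
- coil: The wound coil: a spool with copper winding between two round flanges 33 across, on a round black carrier 34 across; 43 tall in all, upright, loose in a station with about 1 of play. Origin at the centre of its underside; z up. It starts two, three or four stations before the probe.
- capacitor: Plain upright round can 20 across on a round black carrier 34 across, 43 tall in all, in another station. Origin at the centre of its underside. Not the part to test.
- relay: Small rectangular block 23 x 18 on a round black carrier 34 across, 33 tall in all, in another station. Origin at the centre of its underside. Not the part to test.
- test_box: Fixed dark steel box, 80 x 70 and 50 tall, beside the handwheel, left or right. Origin at the centre of its underside. Its push button is on top.
- test_button_top (a point): Centre of the top of the test box's round push button, 26 across, in a black collar 42 across and 12 tall; the top stands 22 above the box, 72 above the bench, 10 proud of the collar.
- test_button (a joint): Travel of the button in m: 0 when up, 0.006 when fully down; it is pressed straight down, moves off at 1.5 N and is fully down at 5 N, and springs back when let go.
- tub: Upright lidded round plastic tub, 76 across, 100 tall. Origin at the centre of its underside. Bystander: leave it where it stands.
- spray_can: Upright aluminium spray can, 44 across, 150 tall, close to the wheel. Origin at the centre of its underside. Bystander: leave it where it stands.
- screw_jar: Upright small amber glass jar with a steel cap, 46 across, 85 tall, close to the wheel. Origin at the centre of its underside. Bystander: leave it where it stands.
- mug: White mug, 76 across, 85 tall. Origin at the centre of its underside. Bystander: leave it where it stands.
- screwdriver: Screwdriver lying on the bench in front of the indexer, 170 long. Origin at the centre of its underside. Bystander: leave it where it stands.
- solder_reel: Grey reel lying flat, 50 across, 36 tall. Origin at the centre of its underside. Bystander: leave it where it stands.
- speaker: Round loose loudspeaker, 92 across, 39 tall. Origin at the centre of its underside. Bystander: leave it where it stands.
There are look-alikes about, which are no part of the job. Leave any green or turquoise look-alike of the test_box alone.

How it is judged:
On the way, in this order (a step that is already met when the one before it is completed fails the run):
1. the coil stands under the probe (within 6 mm) and the wheel has stopped (horizontal distance between coil and probe_tip below 0.006 m and velocity of joint handwheel between -0.1 and 0.1 rad/s), for 0.3 s.
2. the test button is pressed fully down with the coil under the probe (horizontal distance between coil and probe_tip below 0.006 m and value of joint test_button above 0.005 m), for 0.05 s.
At the end, for the whole second after the job is handed in: The coil stands upright (within 0.15 rad) in its station with its axis within 6 mm, seen from above, of the probe tip, coil and handwheel at rest, and the test button is up again (within 1 mm) after having been pressed down by more than 5 of its 6 mm (all of step 1 and angle between coil's own z axis and vertical below 0.15 rad and linear speed of coil below 0.02 m/s and value of joint test_button below 0.001 m); the robot touches nothing.
It fails at once if the button is pressed while the coil is not under the probe (horizontal distance between coil and probe_tip above 0.007 m and value of joint test_button above 0.002 m).
It fails at once if the robot touches the turntable (contact force between any of the fingers, the arm and turntable above 0.5 N).
It fails at once if the robot touches a component on the table (contact force between any of the fingers, the arm and coil above 0.5 N or contact force between any of the fingers, the arm and capacitor above 0.5 N or contact force between any of the fingers, the arm and relay above 0.5 N).
It fails at once if a component is tipped or leaves its station (angle between any of coil, capacitor, relay's own z axis and vertical above 0.3 rad or height (world z) of any of coil, capacitor, relay above 0.077 m).
It fails at once if a bystander is shifted by more than 20 mm or tipped (distance of any of tub, spray_can, screw_jar, mug, screwdriver, solder_reel, speaker from where it was at the start of the episode above 0.02 m or angle between any of tub, spray_can, screw_jar, mug, solder_reel, speaker's own z axis and vertical above 0.3 rad).
It also fails if it takes over 72 s, if anything falls off the work surface, if the arm or the gripper's body presses on something with over 40 N, if the wrist force passes 120 N, or if a joint passes its speed limit or range.

ROBOT

A 6-joint arm with a two-finger parallel gripper is mounted at the origin on the work surface. World frame = base frame: x ahead of the robot, y to its left, z up, the work surface at z = 0. Lengths are in m, angles in rad, forces in N, time in s.
With the tool pointing down it reaches from about 0.25 to 0.85 m from the base axis. Payload 12.5 kg.
Tool frame: the origin (TCP) lies where the fingers leave the gripper's body, on its centre line; the fingertips stand 84 mm ahead of it and the grasp point (between the pads) lies 65 mm ahead of it; y points along the fingers, x is the direction in which the jaws open and shut, and the axes are right-handed (so a half turn about y gives the same grasp; the last joint's range is limited). The gripper opens to 93 mm and grips with 3 to 60 N. Pads are 15 mm wide; open, the fingers measure 128 mm over their backs; the gripper's body (75 mm by 188 mm) begins 65 mm behind the grasp point.
Start: joints at [-1.31, 0.351, 1.652, -0, 1.139, -0.085], TCP at [0.186, -0.517, 0.303] pointing down, gripper open.
Joint ranges: [-2.75, 2.75], [-0.79, 2.1], [0.01, 2.65], [-1.57, 4.71], [0.07, 3.14], [-2.87, 2.87]. Speed limits (rad/s): [2.22, 2.22, 2.79, 3.14, 3.14, 3.14].

INTERFACE

Orientations are given as a rotation vector (axis times angle).
In Python, from plant import arm, imaging gives the robot as it stands.
- The arm moves only by the tool drive_tool, never from a script. Its argument "series" is a list of rows, each an object of numbers: "ax", "ay", "az": the turn, a rotation vector about the world's x, y, z in degrees; "dx", "dy", "dz": the shift along the world's x, y, z in m; "jaw": the finger opening in m, from 0 to 0.093. In form: [{"ax": .., "ay": .., "az": .., "dx": .., "dy": .., "dz": .., "jaw": ..}, ...]. A call has 1 to 20 rows; each row is the pose to reach, as a shift and turn from the pose commanded when the call began; what a row does not reach only later rows make up. A row lasts 1/10 s, in which the tool goes at most 50 mm and 8.59 degrees, less where a joint would pass 70% of its speed; a pose out of reach is approached as far as the arm can. A call with a gripper value outside its range is refused whole. The fingers move at their own pace and stop on an object; the grip force is fixed at half the most. Time passes only in rows, so rows that repeat a pose let the fingers close. It gives the time, the measured TCP pose, the force and the opening at its end, in the units of the state.
- arm.read_state(): the state, without advancing time (a new reading comes with each control period).
- imaging.read_camera(name): name is "scene" or "top" or "wrist"; returns a dict with "frame" (480x640x3 uint8, red, green, blue), "mtx" (3x3 intrinsics, pixels), "D" ([k1, k2, p1, p2, k3] as OpenCV has them; the pictures are not rectified), "eye" and "attitude" of the camera in the world. Camera axes: x right, y down, z forward; pixel columns grow to the right and rows downward; lengths in m; the calibration is good to about 2 mm. A picture is of the moment at which its call begins. There is no depth.
- arm.job_done(): hands the job in, once; it reports no verdict.
The state is a dict: "time_s": time; "q": joint angles; "joint_vel": joint speeds; "tau": joint torques, N m; "ee_pos": TCP position; "tool_rot": TCP orientation; "ft_force": force on the tool from outside, world axes, zero at the start; "moment": the same for the moment, N m; "gripper_width": finger opening in m.
Only numpy, scipy, OpenCV 4.12 (cv2) and the standard library are available. Lean on these libraries where they do the work, as an engineer would, in place of code of your own. Each camera call takes 0.05 s, during which the arm holds its last target.

## Working session

There is one attempt and no reset: what is moved stays moved. The work goes in short steps, Python scripts to look and compute and a tool call to move; the robot and the scene stay as the last step left them, time stands still between calls to the robot, and variables do not carry over. Pictures are saved under pics/ and viewed, and the job is handed in when it is done.

Besides the shell and the picture viewer there is one more tool, called after "Call:" as name([rows], argument=value, ...), one row to a line, values as JSON. drive_tool: Moves the arm, as the interface text tells. Its arguments: {"type":"object","properties":{"series":{"type":"array"}},"required":["series"]}

```bash
mkdir -p pics; ls
python3 - <<'E'
from plant import arm, imaging
import cv2,pickle
s=arm.read_state();print(s)
for n in ["scene","top","wrist"]:
    c=imaging.read_camera(n);cv2.imwrite(f"pics/{n}0.png",c["frame"][:,:,::-1]);pickle.dump(c,open(f"{n}0.pkl","wb"));print(n,c["eye"],c["attitude"],c["mtx"],c["D"])
E
```

```text
pics
{'time_s': 0.0, 'q': array([-1.30962242e+00,  3.51233778e-01,  1.65242724e+00, -1.21658351e-05,
        1.13908394e+00, -8.46398268e-02]), 'joint_vel': array([ 0.00059427, -0.00068111,  0.00239964, -0.00024559, -0.00204937,
       -0.00046662]), 'tau': array([-1.45348858e-03, -4.97324717e+01, -2.85256720e+01,  6.98601524e-02,
        2.56926182e-02, -1.01376295e-04]), 'ee_pos': array([ 0.18636696, -0.51720087,  0.30220152]), 'tool_rot': array([-1.35243686,  0.95142362, -0.94995098]), 'ft_force': array([0.25750016, 0.44072922, 0.70114841]), 'moment': array([-0.03749627,  0.01946321,  0.01928182]), 'gripper_width': 0.09313216753047919}
scene [ 0.99443213 -0.25240305  0.81514319] [-2.28665285 -1.10737298  0.35069609] [[486.39927362   0.         318.58224547]
 [  0.         486.39927362 235.55603126]
 [  0.           0.           1.        ]] [-0.04742675  0.          0.          0.          0.        ]
top [0.41469378 0.10406575 1.11784712] [-2.17749176  2.1326238  -0.18286974] [[455.35178725   0.         324.26988334]
 [  0.         455.35178725 245.89428285]
 [  0.           0.           1.        ]] [-0.1184735  0.         0.         0.         0.       ]
wrist [ 0.24993751 -0.49512905  0.38378153] [ 2.40205011 -1.68532838 -0.20831124] [[391.03724778   0.         321.17336405]
 [  0.         391.03724778 238.80672674]
 [  0.           0.           1.        ]] [0.02074307 0.         0.         0.         0.        ]
```

View pics/scene0.png

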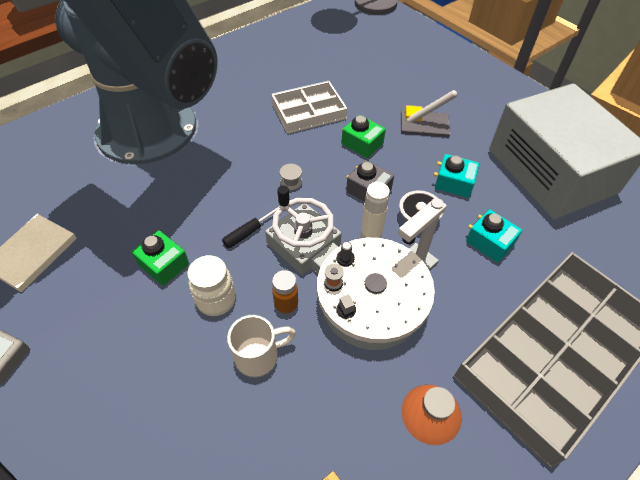

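View pics/top0.png

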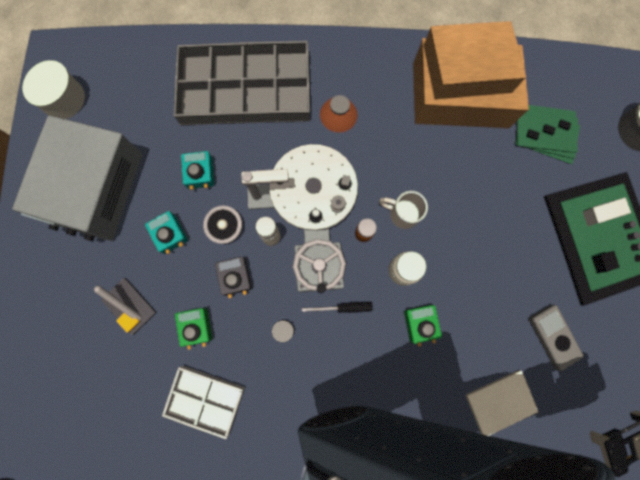

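View pics/wrist0.png

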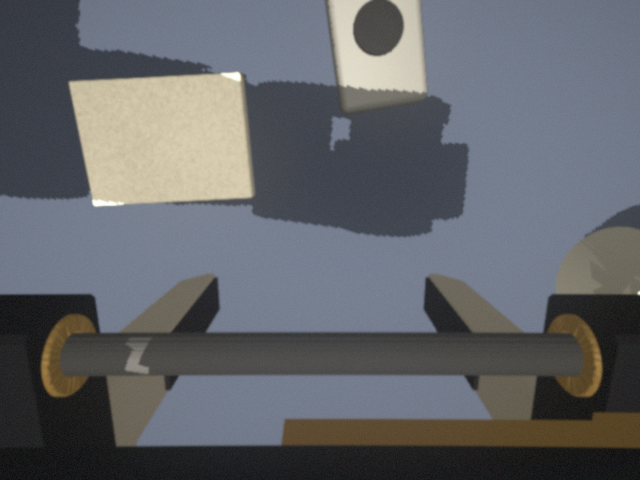

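Run:
```python
import cv2
t=cv2.imread("pics/top0.png");s=cv2.imread("pics/scene0.png")
cv2.imwrite("pics/tc.png",cv2.resize(t[130:320,200:390],None,fx=3.15,fy=3.15,interpolation=cv2.INTER_CUBIC))
cv2.imwrite("pics/sc.png",cv2.resize(s[150:350,240:450],None,fx=3,fy=3,interpolation=cv2.INTER_CUBIC))
```

```text
(no output)
```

View pics/tc.png

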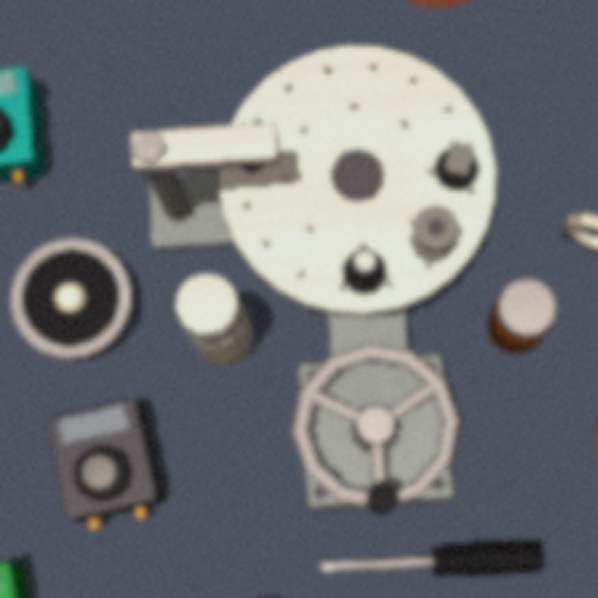

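View pics/sc.png

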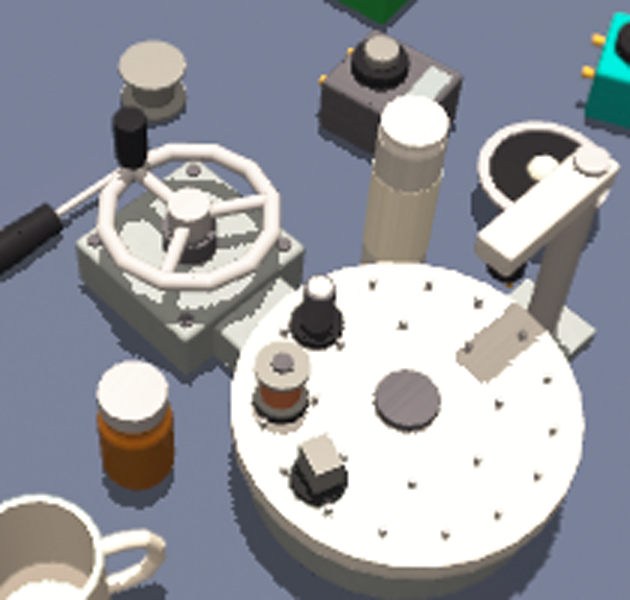

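```bash
cat > h.py <<'E'
import pickle,numpy as np,cv2
from scipy.spatial.transform import Rotation as R
def load(n):return pickle.load(open(n+".pkl","rb"))
def pos(c,u,v,z):
    p=cv2.undistortPoints(np.array([[[u,v]]],float),np.array(c["mtx"]),np.array(c["D"]))[0,0]
    d=R.from_rotvec(c["attitude"]).apply([p[0],p[1],1]);e=np.array(c["eye"]);t=(z-e[2])/d[2];return (e+t*d)[:2]
def pix(c,P):
    r=R.from_rotvec(c["attitude"]).inv();rv=r.as_rotvec();t=r.apply(-np.array(c["eye"]))
    return cv2.projectPoints(np.array([P],float),rv,t,np.array(c["mtx"]),np.array(c["D"]))[0][0,0]
E
python3 - <<'E'
from h import *
t=load("top0");s=load("scene0")
T=lambda a,b,z:pos(t,200+a/3.15,130+b/3.15,z).round(4)
S=lambda a,b,z:pos(s,240+a/3,150+b/3,z).round(4)
W=T(376,425,.085);print("hub",W,S(191,203,.085))
print("table",T(358,178,.07),S(407,412,.07))
print("hub disc",T(358,175,.075),S(407,399,.075))
print("handle",T(383,495,.124),S(130,117,.124))
print("coil top",T(435,228,.113),S(282,360,.113))
print("cap",T(365,259,.113),S(320,287,.113))
print("relay",T(461,157,.103),S(321,453,.103))
print("button",T(100,470,.072),S(381,49,.072))
print("spray",T(207,298,.15),S(414,120,.15))
print("jar",T(527,307,.085),S(133,392,.085))
print("tool axes",R.from_rotvec([-1.35243686,0.95142362,-0.94995098]).as_matrix().round(3))
E
```

```text
hub [0.5239 0.0928] [0.5259 0.0947]
table [0.7123 0.1101] [0.72   0.1063]
hub disc [0.7132 0.1102] [0.7153 0.1099]
handle [0.4712 0.0874] [0.4718 0.0882]
coil top [0.6643 0.0536] [0.6665 0.0527]
cap [0.6402 0.1035] [0.6411 0.1028]
relay [0.7209 0.0348] [0.722  0.0352]
button [0.4877 0.2935] [0.4896 0.2924]
spray [0.602  0.2114] [0.6    0.2107]
jar [ 0.6134 -0.0163] [ 0.6168 -0.0175]
tool axes [[ 0.339 -0.     0.941]
 [-0.941  0.001  0.339]
 [-0.001 -1.     0.   ]]
```

Call:
drive_tool([
  {"dx": 0.005, "dy": 0.01, "dz": 0.0, "az": -1, "jaw": 0.06},
  {"dx": 0.019, "dy": 0.04, "az": -2, "jaw": 0.06},
  {"dx": 0.037, "dy": 0.08, "az": -4, "jaw": 0.06},
  {"dx": 0.056, "dy": 0.12, "az": -6, "jaw": 0.06},
  {"dx": 0.075, "dy": 0.16, "az": -8, "jaw": 0.06},
  {"dx": 0.094, "dy": 0.2, "az": -10, "jaw": 0.06},
  {"dx": 0.113, "dy": 0.24, "az": -12, "jaw": 0.06},
  {"dx": 0.132, "dy": 0.28, "az": -14, "jaw": 0.06},
  {"dx": 0.151, "dy": 0.32, "az": -15, "jaw": 0.06},
  {"dx": 0.17, "dy": 0.36, "az": -15, "jaw": 0.06},
  {"dx": 0.188, "dy": 0.4, "az": -15, "jaw": 0.06},
  {"dx": 0.207, "dy": 0.44, "az": -15, "jaw": 0.06},
  {"dx": 0.226, "dy": 0.48, "az": -15, "jaw": 0.06},
  {"dx": 0.245, "dy": 0.52, "az": -15, "jaw": 0.06},
  {"dx": 0.264, "dy": 0.56, "az": -15, "jaw": 0.06},
  {"dx": 0.278, "dy": 0.59, "az": -15, "jaw": 0.06},
  {"dx": 0.285, "dy": 0.605, "az": -15, "jaw": 0.06},
  {"dx": 0.285, "dy": 0.605, "az": -15, "jaw": 0.06},
  {"dx": 0.285, "dy": 0.605, "az": -15, "jaw": 0.06},
])

```text
invalid input at $.series[0]: expected keys ax, ay, az, dx, dy, dz, jaw
```

Run:
```python
from plant import arm, imaging
import cv2,pickle
from h import *
s=arm.read_state();print(s["time_s"],s["ee_pos"],s["q"],s["gripper_width"],s["ft_force"],R.from_rotvec(s["tool_rot"]).as_matrix().round(3))
c=imaging.read_camera("wrist");cv2.imwrite("pics/w1.png",c["frame"][:,:,::-1]);pickle.dump(c,open("w1.pkl","wb"))
print(pix(c,[.4715,.088,.124]),pix(c,[s["ee_pos"][0],s["ee_pos"][1],.124]))
```

```text
0.15 [ 0.18638158 -0.51725967  0.30233185] [-1.30963336e+00  3.51113450e-01  1.65225783e+00  1.59095543e-05
  1.13910889e+00 -8.45848186e-02] 0.09302401129559464 [ 0.476494   -0.1197182  -0.05804783] [[ 0.339 -0.     0.941]
 [-0.941  0.001  0.339]
 [-0.001 -1.     0.   ]]
[-1338.65629713 -1367.59150032] [320.17960937 242.11736892]
```

View pics/w1.png

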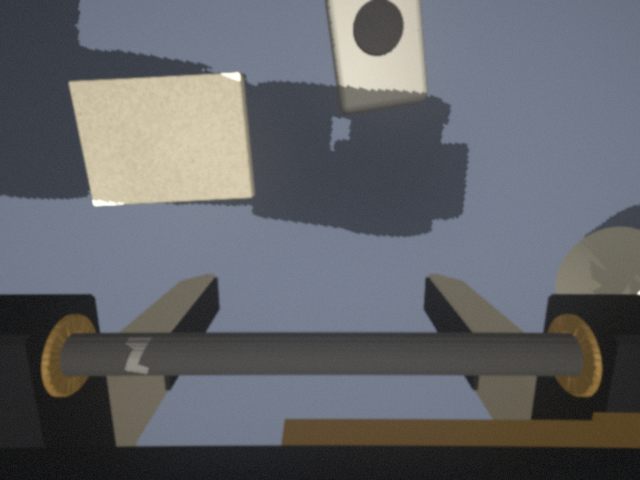

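The call was refused because every row needs all the keys, so the arm hasn't moved. I'll send it again with complete rows.

Call:
drive_tool([
  {"ax": 0, "ay": 0, "az": -1, "dx": 0.005, "dy": 0.01, "dz": 0, "jaw": 0.06},
  {"ax": 0, "ay": 0, "az": -2, "dx": 0.019, "dy": 0.04, "dz": 0, "jaw": 0.06},
  {"ax": 0, "ay": 0, "az": -4, "dx": 0.037, "dy": 0.08, "dz": 0, "jaw": 0.06},
  {"ax": 0, "ay": 0, "az": -6, "dx": 0.056, "dy": 0.12, "dz": 0, "jaw": 0.06},
  {"ax": 0, "ay": 0, "az": -8, "dx": 0.075, "dy": 0.16, "dz": 0, "jaw": 0.06},
  {"ax": 0, "ay": 0, "az": -10, "dx": 0.094, "dy": 0.2, "dz": 0, "jaw": 0.06},
  {"ax": 0, "ay": 0, "az": -12, "dx": 0.113, "dy": 0.24, "dz": 0, "jaw": 0.06},
  {"ax": 0, "ay": 0, "az": -14, "dx": 0.132, "dy": 0.28, "dz": 0, "jaw": 0.06},
  {"ax": 0, "ay": 0, "az": -15, "dx": 0.151, "dy": 0.32, "dz": 0, "jaw": 0.06},
  {"ax": 0, "ay": 0, "az": -15, "dx": 0.17, "dy": 0.36, "dz": 0, "jaw": 0.06},
  {"ax": 0, "ay": 0, "az": -15, "dx": 0.188, "dy": 0.4, "dz": 0, "jaw": 0.06},
  {"ax": 0, "ay": 0, "az": -15, "dx": 0.207, "dy": 0.44, "dz": 0, "jaw": 0.06},
  {"ax": 0, "ay": 0, "az": -15, "dx": 0.226, "dy": 0.48, "dz": 0, "jaw": 0.06},
  {"ax": 0, "ay": 0, "az": -15, "dx": 0.245, "dy": 0.52, "dz": 0, "jaw": 0.06},
  {"ax": 0, "ay": 0, "az": -15, "dx": 0.264, "dy": 0.56, "dz": 0, "jaw": 0.06},
  {"ax": 0, "ay": 0, "az": -15, "dx": 0.278, "dy": 0.59, "dz": 0, "jaw": 0.06},
  {"ax": 0, "ay": 0, "az": -15, "dx": 0.285, "dy": 0.605, "dz": 0, "jaw": 0.06},
  {"ax": 0, "ay": 0, "az": -15, "dx": 0.285, "dy": 0.605, "dz": 0, "jaw": 0.06},
  {"ax": 0, "ay": 0, "az": -15, "dx": 0.285, "dy": 0.605, "dz": 0, "jaw": 0.06},
])

```text
time_s: 2.1
ee_pos: [0.4711, 0.0873, 0.3025]
tool_rot: [-1.249, 1.147, -1.146]
ft_force: [0.2, -0.1, -0.1]
gripper_width: 0.0601
```

Run:
```python
from plant import arm, imaging
import cv2,pickle
from h import *
s=arm.read_state();print(s["time_s"],s["ee_pos"],s["q"],s["gripper_width"],s["ft_force"],R.from_rotvec(s["tool_rot"]).as_matrix().round(3))
c=imaging.read_camera("wrist");cv2.imwrite("pics/w2.png",c["frame"][:,:,::-1]);pickle.dump(c,open("w2.pkl","wb"))
print(pix(c,[.4715,.088,.124]),pix(c,[s["ee_pos"][0],s["ee_pos"][1],.124]))
```

```text
2.1 [0.47112847 0.08732974 0.30249492] [ 8.61639324e-02  2.22166528e-01  1.82809903e+00 -2.23101595e-04
  1.09202851e+00  1.57244558e+00] 0.060096140624810425 [ 0.18597927 -0.13323897 -0.05690872] [[ 0.085 -0.001  0.996]
 [-0.996 -0.     0.085]
 [ 0.    -1.    -0.001]]
[319.21290039 241.49127768] [320.13957179 242.09409474]
```

View pics/w2.png

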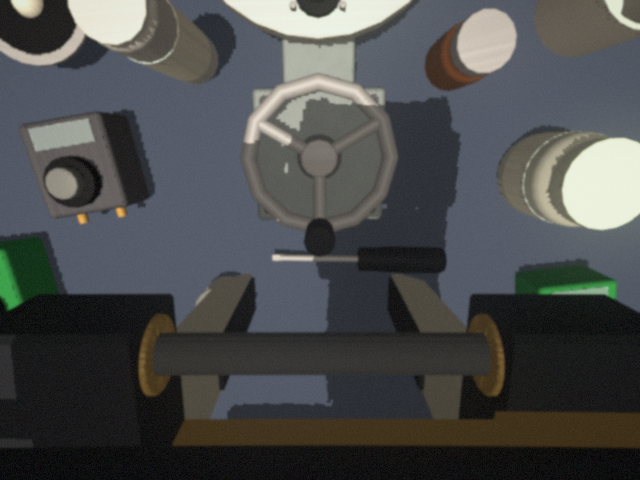

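Run:
```python
from h import *
c=load("w2");print(c["eye"])
print("hub",pos(c,319.5,158,.085))
im=c["frame"][60:280,230:410,::-1];cv2.imwrite("pics/w2c.png",cv2.resize(np.clip(im*2.0,0,255).astype('uint8'),None,fx=3,fy=2.7 and 3,interpolation=cv2.INTER_CUBIC)[:, :][60:660])
import math
for z in (.124,.082):
  for P in [(.4605,.088),(.4825,.088),(.4715,.077),(.4715,.099)]:print(z,P,pix(c,[*P,z]))
```

```text
[0.53841165 0.09257631 0.38395887]
hub [0.52580817 0.0925579 ]
0.124 (0.4605, 0.088) [317.8710095  256.79818292]
0.124 (0.4825, 0.088) [320.58152895 225.8780782 ]
0.124 (0.4715, 0.077) [335.16437921 242.81866198]
0.124 (0.4715, 0.099) [303.23295065 240.16172266]
0.082 (0.4605, 0.088) [318.26905415 241.64363406]
0.082 (0.4825, 0.088) [320.62609737 214.56854892]
0.082 (0.4715, 0.077) [333.28865669 229.38603278]
0.082 (0.4715, 0.099) [305.56464037 227.05863967]
```

View pics/w2c.png

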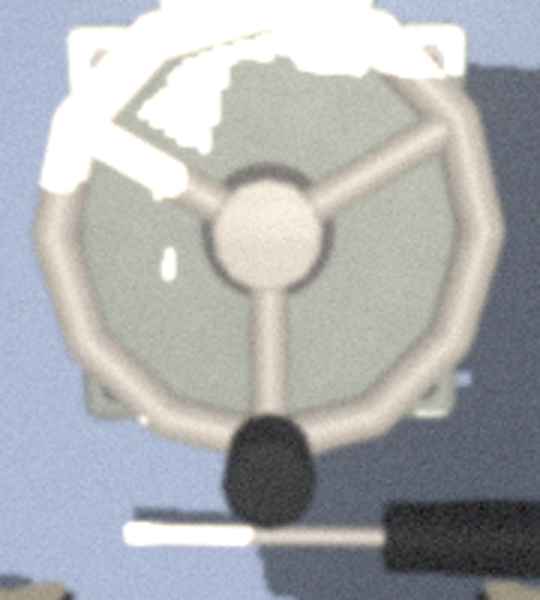

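Call:
drive_tool([
  {"ax": 0, "ay": 0, "az": 0, "dx": 0, "dy": 0, "dz": -0.02, "jaw": 0.06},
  {"ax": 0, "ay": 0, "az": 0, "dx": 0, "dy": 0, "dz": -0.05, "jaw": 0.06},
  {"ax": 0, "ay": 0, "az": 0, "dx": 0, "dy": 0, "dz": -0.08, "jaw": 0.06},
  {"ax": 0, "ay": 0, "az": 0, "dx": 0, "dy": 0, "dz": -0.1, "jaw": 0.06},
  {"ax": 0, "ay": 0, "az": 0, "dx": 0, "dy": 0, "dz": -0.115, "jaw": 0.06},
  {"ax": 0, "ay": 0, "az": 0, "dx": 0, "dy": 0, "dz": -0.122, "jaw": 0.06},
  {"ax": 0, "ay": 0, "az": 0, "dx": 0, "dy": 0, "dz": -0.123, "jaw": 0.06},
  {"ax": 0, "ay": 0, "az": 0, "dx": 0, "dy": 0, "dz": -0.123, "jaw": 0.06},
  {"ax": 0, "ay": 0, "az": 0, "dx": 0, "dy": 0, "dz": -0.123, "jaw": 0.01},
  {"ax": 0, "ay": 0, "az": 0, "dx": 0, "dy": 0, "dz": -0.123, "jaw": 0.01},
  {"ax": 0, "ay": 0, "az": 0, "dx": 0, "dy": 0, "dz": -0.123, "jaw": 0.01},
  {"ax": 0, "ay": 0, "az": 0, "dx": 0, "dy": 0, "dz": -0.123, "jaw": 0.01},
  {"ax": 0, "ay": 0, "az": 0, "dx": 0, "dy": 0, "dz": -0.123, "jaw": 0.01},
  {"ax": 0, "ay": 0, "az": 0, "dx": 0, "dy": 0, "dz": -0.123, "jaw": 0.01},
  {"ax": 0, "ay": 0, "az": 0, "dx": 0, "dy": 0, "dz": -0.123, "jaw": 0.01},
])

```text
time_s: 3.65
ee_pos: [0.4715, 0.0876, 0.1798]
tool_rot: [-1.248, 1.147, -1.147]
ft_force: [-0.0, -1.4, 1.5]
gripper_width: 0.0211
```

Run:
```python
from plant import arm, imaging
import cv2,pickle
from h import *
s=arm.read_state();print(s["time_s"],s["ee_pos"],s["q"],s["gripper_width"],s["ft_force"])
c=imaging.read_camera("scene");cv2.imwrite("pics/s3.png",c["frame"][:,:,::-1])
# circle: 20 rows of 18 deg, clockwise from above starting at angle 185
import numpy as np
for k in range(1,21):
    a=np.radians(185-18*k);a0=np.radians(185)
    print(k,(0.055*(np.cos(a)-np.cos(a0))).round(4),(0.055*(np.sin(a)-np.sin(a0))).round(4))
```

```text
3.65 [0.47145568 0.08761846 0.17980063] [8.65991927e-02 4.02767685e-01 1.93719503e+00 9.67896198e-05
 8.01551330e-01 1.57336591e+00] 0.02111014474573236 [-0.04172059 -1.39955179  1.50982706]
1 0.0012 0.0172
2 0.0076 0.0331
3 0.0187 0.0463
4 0.0333 0.0554
5 0.05 0.0596
6 0.0672 0.0584
7 0.0831 0.0519
8 0.0963 0.0409
9 0.1054 0.0263
10 0.1096 0.0096
11 0.1084 -0.0076
12 0.1019 -0.0235
13 0.0909 -0.0367
14 0.0763 -0.0458
15 0.0596 -0.05
16 0.0424 -0.0488
17 0.0265 -0.0424
18 0.0133 -0.0313
19 0.0042 -0.0167
20 0.0 -0.0
```

View pics/s3.png

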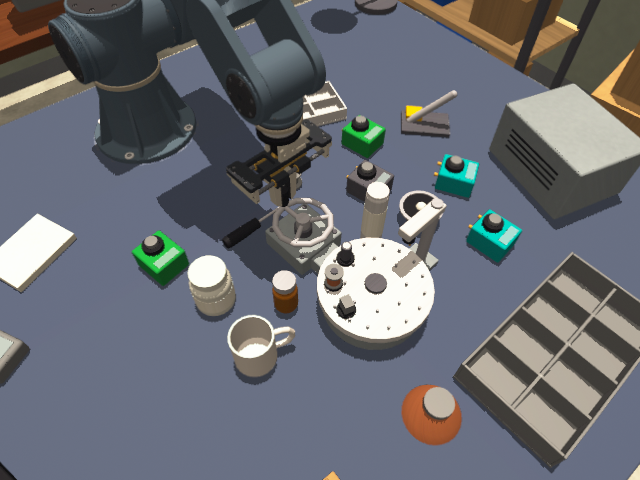

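Call:
drive_tool([
  {"ax": 0, "ay": 0, "az": 0, "dx": -0.0001, "dy": 0.0086, "dz": 0, "jaw": 0.01},
  {"ax": 0, "ay": 0, "az": 0, "dx": 0.0012, "dy": 0.0172, "dz": 0, "jaw": 0.01},
  {"ax": 0, "ay": 0, "az": 0, "dx": 0.0076, "dy": 0.0331, "dz": 0, "jaw": 0.01},
  {"ax": 0, "ay": 0, "az": 0, "dx": 0.0187, "dy": 0.0463, "dz": 0, "jaw": 0.01},
  {"ax": 0, "ay": 0, "az": 0, "dx": 0.0333, "dy": 0.0554, "dz": 0, "jaw": 0.01},
  {"ax": 0, "ay": 0, "az": 0, "dx": 0.05, "dy": 0.0596, "dz": 0, "jaw": 0.01},
  {"ax": 0, "ay": 0, "az": 0, "dx": 0.05, "dy": 0.0596, "dz": 0, "jaw": 0.01},
  {"ax": 0, "ay": 0, "az": 0, "dx": 0.05, "dy": 0.0596, "dz": 0, "jaw": 0.01},
  {"ax": 0, "ay": 0, "az": 0, "dx": 0.05, "dy": 0.0596, "dz": 0, "jaw": 0.01},
])

```text
time_s: 4.6
ee_pos: [0.5211, 0.1483, 0.1798]
tool_rot: [-1.246, 1.148, -1.146]
ft_force: [1.0, 8.2, 1.4]
gripper_width: 0.021
```

Run:
```python
from plant import arm, imaging
import cv2,pickle
from h import *
s=arm.read_state();print(s["time_s"],s["ee_pos"],s["gripper_width"],s["ft_force"],s["moment"])
c=imaging.read_camera("scene");cv2.imwrite("pics/s4.png",cv2.resize(c["frame"][110:350,220:460,::-1],None,fx=2.5,fy=2.5))
```

```text
4.6 [0.5211353  0.14831001 0.17983602] 0.02104081910385789 [0.98048476 8.24468661 1.36917681] [ 1.40735368 -0.07139579  0.03669898]
```

View pics/s4.png

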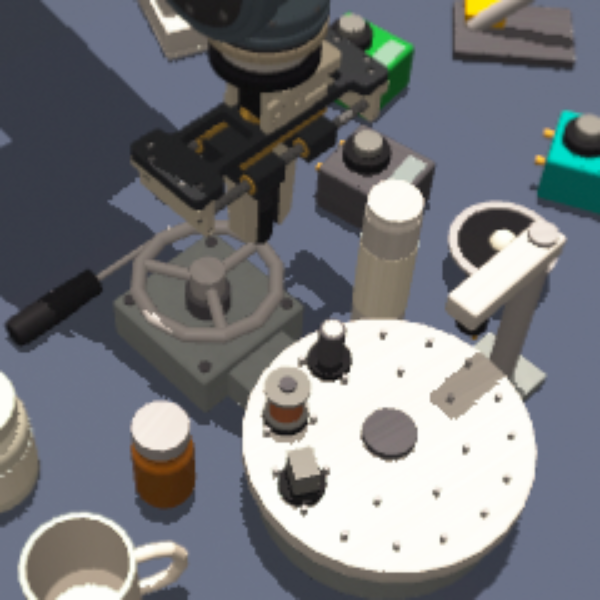

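Call:
drive_tool([
  {"ax": 0, "ay": 0, "az": 0, "dx": 0.0086, "dy": 0.001, "dz": 0, "jaw": 0.01},
  {"ax": 0, "ay": 0, "az": 0, "dx": 0.0172, "dy": 0.0, "dz": 0, "jaw": 0.01},
  {"ax": 0, "ay": 0, "az": 0, "dx": 0.0331, "dy": -0.0065, "dz": 0, "jaw": 0.01},
  {"ax": 0, "ay": 0, "az": 0, "dx": 0.0463, "dy": -0.0175, "dz": 0, "jaw": 0.01},
  {"ax": 0, "ay": 0, "az": 0, "dx": 0.0554, "dy": -0.0321, "dz": 0, "jaw": 0.01},
  {"ax": 0, "ay": 0, "az": 0, "dx": 0.0596, "dy": -0.0488, "dz": 0, "jaw": 0.01},
  {"ax": 0, "ay": 0, "az": 0, "dx": 0.0596, "dy": -0.0488, "dz": 0, "jaw": 0.01},
  {"ax": 0, "ay": 0, "az": 0, "dx": 0.0596, "dy": -0.0488, "dz": 0, "jaw": 0.01},
])

```text
time_s: 5.45
ee_pos: [0.5812, 0.0968, 0.1798]
tool_rot: [-1.248, 1.149, -1.148]
ft_force: [-3.1, -1.3, 6.5]
gripper_width: 0.0212
```

Call:
drive_tool([
  {"ax": 0, "ay": 0, "az": 0, "dx": -0.0012, "dy": -0.0172, "dz": 0, "jaw": 0.01},
  {"ax": 0, "ay": 0, "az": 0, "dx": -0.0077, "dy": -0.0331, "dz": 0, "jaw": 0.01},
  {"ax": 0, "ay": 0, "az": 0, "dx": -0.0187, "dy": -0.0463, "dz": 0, "jaw": 0.01},
  {"ax": 0, "ay": 0, "az": 0, "dx": -0.0333, "dy": -0.0554, "dz": 0, "jaw": 0.01},
  {"ax": 0, "ay": 0, "az": 0, "dx": -0.05, "dy": -0.0596, "dz": 0, "jaw": 0.01},
  {"ax": 0, "ay": 0, "az": 0, "dx": -0.0672, "dy": -0.0584, "dz": 0, "jaw": 0.01},
  {"ax": 0, "ay": 0, "az": 0, "dx": -0.0831, "dy": -0.052, "dz": 0, "jaw": 0.01},
  {"ax": 0, "ay": 0, "az": 0, "dx": -0.0963, "dy": -0.0409, "dz": 0, "jaw": 0.01},
  {"ax": 0, "ay": 0, "az": 0, "dx": -0.1054, "dy": -0.0263, "dz": 0, "jaw": 0.01},
  {"ax": 0, "ay": 0, "az": 0, "dx": -0.1096, "dy": -0.0096, "dz": 0, "jaw": 0.01},
  {"ax": 0, "ay": 0, "az": 0, "dx": -0.1084, "dy": 0.0076, "dz": 0, "jaw": 0.01},
  {"ax": 0, "ay": 0, "az": 0, "dx": -0.102, "dy": 0.0235, "dz": 0, "jaw": 0.01},
  {"ax": 0, "ay": 0, "az": 0, "dx": -0.0909, "dy": 0.0367, "dz": 0, "jaw": 0.01},
  {"ax": 0, "ay": 0, "az": 0, "dx": -0.0763, "dy": 0.0458, "dz": 0, "jaw": 0.01},
  {"ax": 0, "ay": 0, "az": 0, "dx": -0.0596, "dy": 0.05, "dz": 0, "jaw": 0.01},
  {"ax": 0, "ay": 0, "az": 0, "dx": -0.0424, "dy": 0.0488, "dz": 0, "jaw": 0.01},
  {"ax": 0, "ay": 0, "az": 0, "dx": -0.0265, "dy": 0.0423, "dz": 0, "jaw": 0.01},
  {"ax": 0, "ay": 0, "az": 0, "dx": -0.0133, "dy": 0.0313, "dz": 0, "jaw": 0.01},
  {"ax": 0, "ay": 0, "az": 0, "dx": -0.0042, "dy": 0.0167, "dz": 0, "jaw": 0.01},
  {"ax": 0, "ay": 0, "az": 0, "dx": 0, "dy": 0, "dz": 0, "jaw": 0.01},
])

```text
time_s: 7.45
ee_pos: [0.5814, 0.0968, 0.1797]
tool_rot: [-1.248, 1.148, -1.147]
ft_force: [-10.8, 1.1, 10.9]
gripper_width: 0.021
```

Run:
```python
from plant import arm, imaging
import cv2,pickle
from h import *
s=arm.read_state();print(s["time_s"],s["ee_pos"],s["gripper_width"],s["ft_force"],s["moment"])
c=imaging.read_camera("scene");cv2.imwrite("pics/s5.png",cv2.resize(c["frame"][110:350,220:460,::-1],None,fx=2.5,fy=2.5))
```

```text
7.45 [0.58141969 0.09677786 0.17966987] 0.0209550082542421 [-10.80999937   1.14180427  10.86966227] [ 0.24936276  2.01529688 -0.01031529]
```

View pics/s5.png

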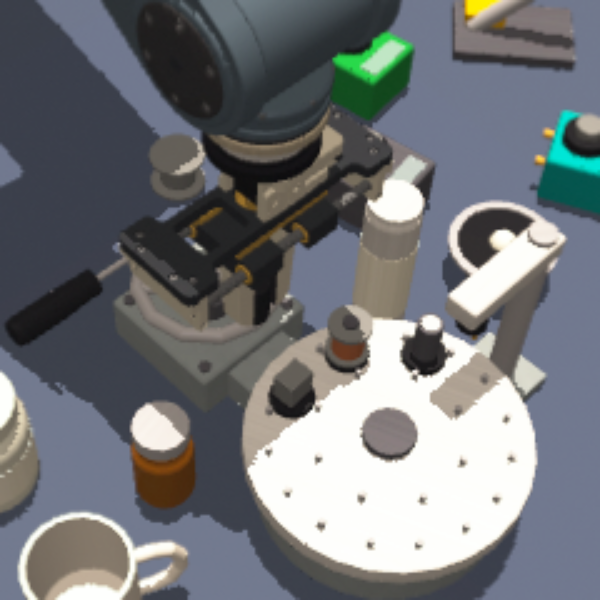

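Call:
drive_tool([
  {"ax": 0, "ay": 0, "az": 0, "dx": -0.0017, "dy": -0.0172, "dz": 0, "jaw": 0.01},
  {"ax": 0, "ay": 0, "az": 0, "dx": -0.0082, "dy": -0.0331, "dz": 0, "jaw": 0.01},
  {"ax": 0, "ay": 0, "az": 0, "dx": -0.0192, "dy": -0.0463, "dz": 0, "jaw": 0.01},
  {"ax": 0, "ay": 0, "az": 0, "dx": -0.0338, "dy": -0.0554, "dz": 0, "jaw": 0.01},
  {"ax": 0, "ay": 0, "az": 0, "dx": -0.0505, "dy": -0.0596, "dz": 0, "jaw": 0.01},
  {"ax": 0, "ay": 0, "az": 0, "dx": -0.0677, "dy": -0.0584, "dz": 0, "jaw": 0.01},
  {"ax": 0, "ay": 0, "az": 0, "dx": -0.0836, "dy": -0.052, "dz": 0, "jaw": 0.01},
  {"ax": 0, "ay": 0, "az": 0, "dx": -0.0968, "dy": -0.0409, "dz": 0, "jaw": 0.01},
  {"ax": 0, "ay": 0, "az": 0, "dx": -0.1059, "dy": -0.0263, "dz": 0, "jaw": 0.01},
  {"ax": 0, "ay": 0, "az": 0, "dx": -0.1101, "dy": -0.0096, "dz": 0, "jaw": 0.01},
  {"ax": 0, "ay": 0, "az": 0, "dx": -0.1089, "dy": 0.0076, "dz": 0, "jaw": 0.01},
  {"ax": 0, "ay": 0, "az": 0, "dx": -0.1025, "dy": 0.0235, "dz": 0, "jaw": 0.01},
  {"ax": 0, "ay": 0, "az": 0, "dx": -0.0914, "dy": 0.0367, "dz": 0, "jaw": 0.01},
  {"ax": 0, "ay": 0, "az": 0, "dx": -0.0768, "dy": 0.0458, "dz": 0, "jaw": 0.01},
  {"ax": 0, "ay": 0, "az": 0, "dx": -0.0601, "dy": 0.05, "dz": 0, "jaw": 0.01},
  {"ax": 0, "ay": 0, "az": 0, "dx": -0.0429, "dy": 0.0488, "dz": 0, "jaw": 0.01},
  {"ax": 0, "ay": 0, "az": 0, "dx": -0.027, "dy": 0.0423, "dz": 0, "jaw": 0.01},
  {"ax": 0, "ay": 0, "az": 0, "dx": -0.0138, "dy": 0.0313, "dz": 0, "jaw": 0.01},
  {"ax": 0, "ay": 0, "az": 0, "dx": -0.0047, "dy": 0.0167, "dz": 0, "jaw": 0.01},
  {"ax": 0, "ay": 0, "az": 0, "dx": -0.0005, "dy": 0, "dz": 0, "jaw": 0.01},
])

```text
time_s: 9.5
ee_pos: [0.5812, 0.0966, 0.1798]
tool_rot: [-1.247, 1.147, -1.148]
ft_force: [-5.3, 1.2, 8.2]
gripper_width: 0.0213
```

Call:
drive_tool([
  {"ax": 0, "ay": 0, "az": 0, "dx": -0.0012, "dy": -0.0172, "dz": 0, "jaw": 0.01},
  {"ax": 0, "ay": 0, "az": 0, "dx": -0.0077, "dy": -0.0331, "dz": 0, "jaw": 0.01},
  {"ax": 0, "ay": 0, "az": 0, "dx": -0.0187, "dy": -0.0463, "dz": 0, "jaw": 0.01},
  {"ax": 0, "ay": 0, "az": 0, "dx": -0.0333, "dy": -0.0554, "dz": 0, "jaw": 0.01},
  {"ax": 0, "ay": 0, "az": 0, "dx": -0.05, "dy": -0.0596, "dz": 0, "jaw": 0.01},
  {"ax": 0, "ay": 0, "az": 0, "dx": -0.0672, "dy": -0.0584, "dz": 0, "jaw": 0.01},
  {"ax": 0, "ay": 0, "az": 0, "dx": -0.0831, "dy": -0.052, "dz": 0, "jaw": 0.01},
  {"ax": 0, "ay": 0, "az": 0, "dx": -0.0963, "dy": -0.0409, "dz": 0, "jaw": 0.01},
  {"ax": 0, "ay": 0, "az": 0, "dx": -0.1054, "dy": -0.0263, "dz": 0, "jaw": 0.01},
  {"ax": 0, "ay": 0, "az": 0, "dx": -0.109, "dy": -0.0156, "dz": 0, "jaw": 0.01},
  {"ax": 0, "ay": 0, "az": 0, "dx": -0.1096, "dy": -0.0104, "dz": 0, "jaw": 0.01},
  {"ax": 0, "ay": 0, "az": 0, "dx": -0.1096, "dy": -0.0104, "dz": 0, "jaw": 0.01},
  {"ax": 0, "ay": 0, "az": 0, "dx": -0.1096, "dy": -0.0104, "dz": 0, "jaw": 0.01},
  {"ax": 0, "ay": 0, "az": 0, "dx": -0.1096, "dy": -0.0104, "dz": 0, "jaw": 0.01},
])

```text
time_s: 10.9
ee_pos: [0.4712, 0.087, 0.1798]
tool_rot: [-1.246, 1.146, -1.148]
ft_force: [6.0, 2.1, -1.3]
gripper_width: 0.0211
```

Run:
```python
from plant import arm, imaging
import cv2,pickle
from h import *
s=arm.read_state();print(s["time_s"],s["ee_pos"],s["gripper_width"],s["ft_force"],s["moment"])
c=imaging.read_camera("scene");pickle.dump(c,open("s6.pkl","wb"));cv2.imwrite("pics/s6.png",cv2.resize(c["frame"][110:350,220:460,::-1],None,fx=2.5,fy=2.5,interpolation=cv2.INTER_CUBIC))
```

```text
10.9 [0.4712075  0.08698146 0.17983806] 0.021083577276774422 [ 6.03848429  2.09012698 -1.25435701] [ 0.4194077  -0.94969789 -0.06111379]
```

View pics/s6.png

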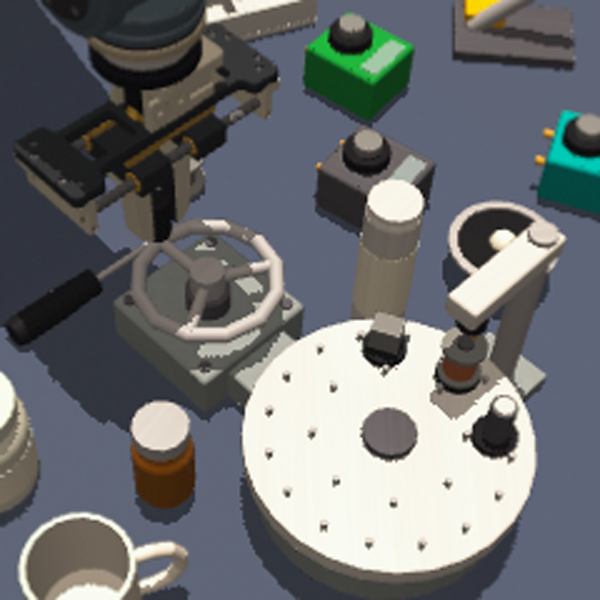

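Run:
```python
from h import *
c=load("s6")
for z in (.07,.085,.1,.113,.124):print(z,(pix(c,[.7078,.1847,z])-[220,110])*2.5)
im=c["frame"][220:300,360:440,::-1];cv2.imwrite("pics/s6c.png",cv2.resize(im,None,fx=7,fy=7,interpolation=cv2.INTER_CUBIC))
for z in (.07,.085,.1,.113,.124):print(z,(pix(c,[.7078,.1847,z])-[360,220])*7)
```

```text
0.07 [456.342244   375.05867603]
0.085 [459.44002763 363.63661457]
0.1 [462.62146979 351.8982366 ]
0.113 [465.44896595 341.45910021]
0.124 [467.89418402 332.42624963]
0.07 [297.75828319 280.16429289]
0.085 [306.43207736 248.18252078]
0.1 [315.3401154  215.31506247]
0.113 [323.25710465 186.08548059]
0.124 [330.10371524 160.79349895]
```

View pics/s6c.png

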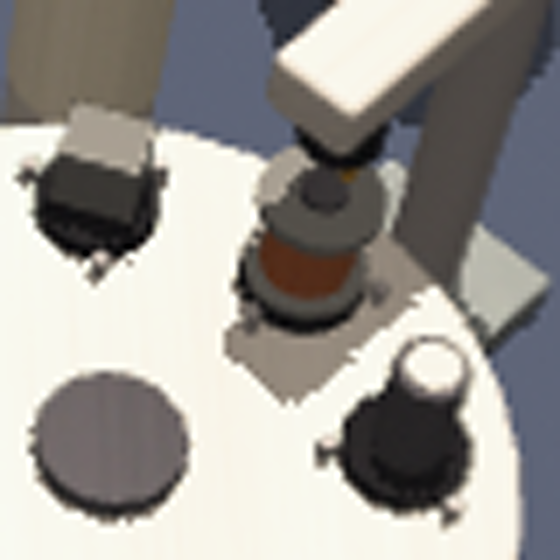

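Run:
```python
from h import *
from plant import imaging
c=load("s6")
P=lambda a,b,z:pos(c,360+a/7,220+b/7,z).round(4)
print("coil",P(321,200,.113),"base",P(303,275,.075),"cap",P(433,370,.113),"relay",P(111,137,.103),"disc",P(111,437,.073),"probe pin",P(350,174,.124),"body bottom",P(343,148,.13))
t=imaging.read_camera("top");cv2.imwrite("pics/t7.png",cv2.resize(t["frame"][140:240,230:370,::-1],None,fx=5,fy=5,interpolation=cv2.INTER_CUBIC));pickle.dump(t,open("t7.pkl","wb"))
```

```text
coil [0.7105 0.1812] base [0.7094 0.184 ] cap [0.7638 0.1671] relay [0.6584 0.1584] disc [0.7139 0.1119] probe pin [0.7138 0.1858] body bottom [0.7095 0.1862]
```

View pics/t7.png

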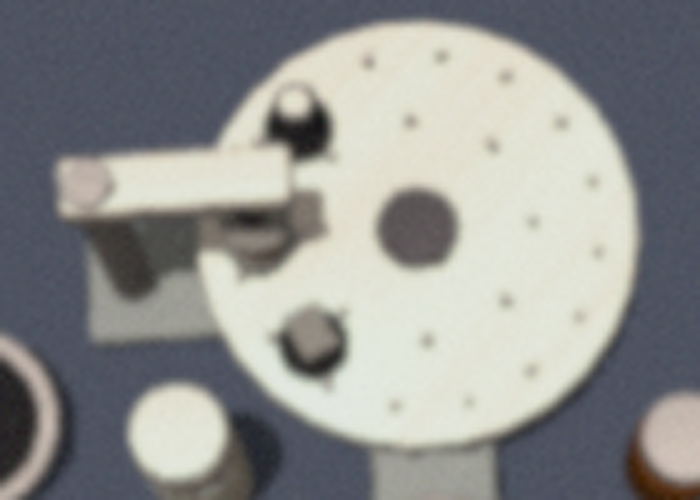

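Run:
```python
from h import *
t=load("t7");c=load("s6")
T=lambda a,b,z:pos(t,230+a/5,140+b/5,z)
P=lambda a,b,z:pos(c,360+a/7,220+b/7,z)
C=T(418,230,.07);cap=T(296,103,.113);rel=T(314,333,.103)
print(C,cap,rel)
C2=P(111,437,.073)
t0=load("top0");T0=lambda a,b,z:pos(t0,200+a/3.15,130+b/3.15,z)
for n,v in dict(capT=cap-C,relT=rel-C,capS=P(433,370,.113)-C2,relS=P(111,137,.103)-C2,coilS=P(321,200,.113)-C2,cap0=T0(365,259,.113)-C,relay0=T0(461,157,.103)-C,coil0=T0(435,228,.113)-C,armcol=T(85,185,.18)-C,wheel=T0(376,425,.085)-C).items():print(n,np.hypot(*v).round(4),np.degrees(np.arctan2(v[1],v[0])).round(1))
```

```text
[0.71355299 0.11028485] [0.7605067  0.16760556] [0.65436091 0.15642242]
capT 0.0741 50.7
relT 0.075 142.1
capS 0.0744 47.9
relS 0.0724 140.0
coilS 0.0694 92.8
cap0 0.0736 -174.7
relay0 0.0759 -84.5
coil0 0.0751 -131.0
armcol 0.1428 95.9
wheel 0.1904 -174.7
```

Call:
drive_tool([
  {"ax": 0, "ay": 0, "az": 0, "dx": 0, "dy": 0, "dz": 0, "jaw": 0.06},
  {"ax": 0, "ay": 0, "az": 0, "dx": 0, "dy": 0, "dz": 0, "jaw": 0.06},
  {"ax": 0, "ay": 0, "az": 0, "dx": 0, "dy": 0, "dz": 0, "jaw": 0.06},
  {"ax": 0, "ay": 0, "az": 0, "dx": 0, "dy": 0, "dz": 0.005, "jaw": 0.06},
  {"ax": 0, "ay": 0, "az": 0, "dx": 0, "dy": 0, "dz": 0.02, "jaw": 0.06},
  {"ax": 0, "ay": 0, "az": 0, "dx": 0, "dy": 0, "dz": 0.045, "jaw": 0.06},
  {"ax": 0, "ay": 0, "az": 0, "dx": 0, "dy": 0, "dz": 0.07, "jaw": 0.06},
  {"ax": 0, "ay": 0, "az": 0, "dx": 0, "dy": 0.01, "dz": 0.085, "jaw": 0.0},
  {"ax": 0, "ay": 0, "az": 0, "dx": 0.003, "dy": 0.04, "dz": 0.09, "jaw": 0.0},
  {"ax": 0, "ay": 0, "az": 0, "dx": 0.007, "dy": 0.08, "dz": 0.09, "jaw": 0.0},
  {"ax": 0, "ay": 0, "az": 0, "dx": 0.01, "dy": 0.12, "dz": 0.09, "jaw": 0.0},
  {"ax": 0, "ay": 0, "az": 0, "dx": 0.013, "dy": 0.16, "dz": 0.09, "jaw": 0.0},
  {"ax": 0, "ay": 0, "az": 0, "dx": 0.016, "dy": 0.19, "dz": 0.09, "jaw": 0.0},
  {"ax": 0, "ay": 0, "az": 0, "dx": 0.017, "dy": 0.206, "dz": 0.09, "jaw": 0.0},
  {"ax": 0, "ay": 0, "az": 0, "dx": 0.017, "dy": 0.206, "dz": 0.09, "jaw": 0.0},
  {"ax": 0, "ay": 0, "az": 0, "dx": 0.017, "dy": 0.206, "dz": 0.09, "jaw": 0.0},
  {"ax": 0, "ay": 0, "az": 0, "dx": 0.017, "dy": 0.206, "dz": 0.09, "jaw": 0.0},
])

```text
time_s: 12.7
ee_pos: [0.488, 0.2927, 0.2698]
tool_rot: [-1.248, 1.148, -1.148]
ft_force: [0.3, 0.4, 0.1]
gripper_width: 0.0008
```

Run:
```python
from plant import arm, imaging
from h import *
s=arm.read_state();print(s["time_s"],s["ee_pos"],s["gripper_width"],s["ft_force"])
c=imaging.read_camera("scene");pickle.dump(c,open("s8.pkl","wb"));cv2.imwrite("pics/s8.png",cv2.resize(c["frame"][110:310,260:460,::-1],None,fx=3,fy=3,interpolation=cv2.INTER_CUBIC))
c=imaging.read_camera("wrist");cv2.imwrite("pics/w8.png",c["frame"][:,:,::-1]);print(pix(c,[.4886,.293,.072]))
```

```text
12.7 [0.48797658 0.29273549 0.26980478] 0.0008316323809745771 [0.28372491 0.41059747 0.11565263]
[319.97093336 234.88017254]
```

View pics/s8.png

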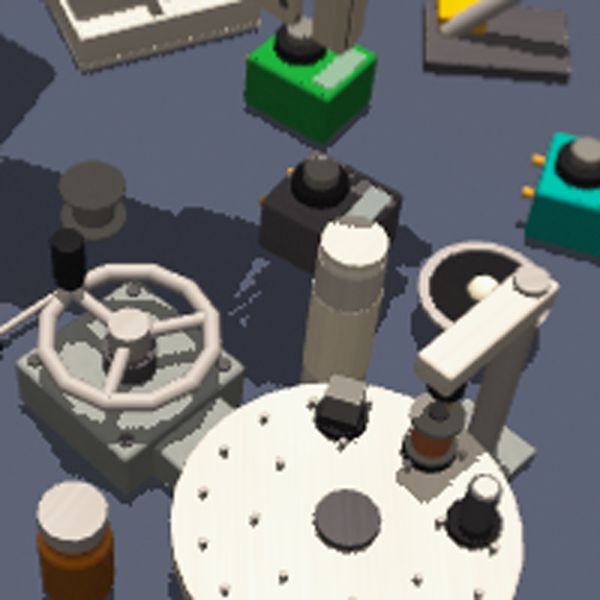

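View pics/w8.png

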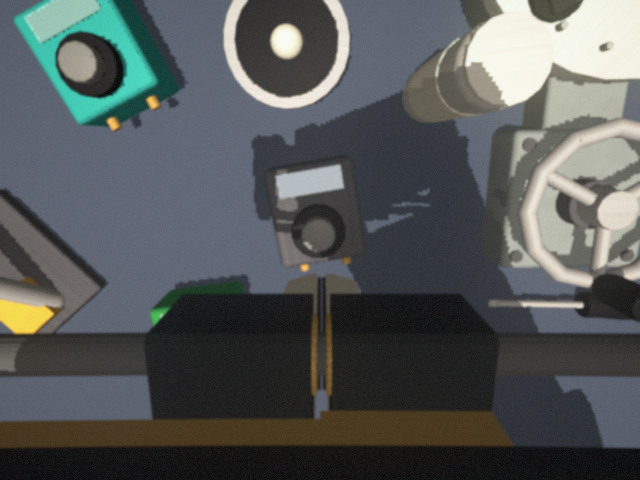

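Call:
drive_tool([
  {"ax": 0, "ay": 0, "az": 0, "dx": 0, "dy": 0, "dz": -0.02, "jaw": 0.0},
  {"ax": 0, "ay": 0, "az": 0, "dx": 0, "dy": 0, "dz": -0.05, "jaw": 0.0},
  {"ax": 0, "ay": 0, "az": 0, "dx": 0, "dy": 0, "dz": -0.08, "jaw": 0.0},
  {"ax": 0, "ay": 0, "az": 0, "dx": 0, "dy": 0, "dz": -0.1, "jaw": 0.0},
  {"ax": 0, "ay": 0, "az": 0, "dx": 0, "dy": 0, "dz": -0.108, "jaw": 0.0},
  {"ax": 0, "ay": 0, "az": 0, "dx": 0, "dy": 0, "dz": -0.111, "jaw": 0.0},
  {"ax": 0, "ay": 0, "az": 0, "dx": 0, "dy": 0, "dz": -0.114, "jaw": 0.0},
  {"ax": 0, "ay": 0, "az": 0, "dx": 0, "dy": 0, "dz": -0.117, "jaw": 0.0},
  {"ax": 0, "ay": 0, "az": 0, "dx": 0, "dy": 0, "dz": -0.119, "jaw": 0.0},
  {"ax": 0, "ay": 0, "az": 0, "dx": 0, "dy": 0, "dz": -0.12, "jaw": 0.0},
  {"ax": 0, "ay": 0, "az": 0, "dx": 0, "dy": 0, "dz": -0.12, "jaw": 0.0},
  {"ax": 0, "ay": 0, "az": 0, "dx": 0, "dy": 0, "dz": -0.12, "jaw": 0.0},
])

```text
time_s: 14.0
ee_pos: [0.4884, 0.294, 0.1504]
tool_rot: [-1.246, 1.146, -1.147]
ft_force: [1.6, -2.5, 5.1]
gripper_width: 0.0003
```

Call:
drive_tool([
  {"ax": 0, "ay": 0, "az": 0, "dx": 0, "dy": 0, "dz": -0.001, "jaw": 0.0},
  {"ax": 0, "ay": 0, "az": 0, "dx": 0, "dy": 0, "dz": -0.002, "jaw": 0.0},
  {"ax": 0, "ay": 0, "az": 0, "dx": 0, "dy": 0, "dz": -0.002, "jaw": 0.0},
  {"ax": 0, "ay": 0, "az": 0, "dx": 0, "dy": 0, "dz": -0.002, "jaw": 0.0},
])

```text
time_s: 14.4
ee_pos: [0.4885, 0.2941, 0.15]
tool_rot: [-1.246, 1.146, -1.148]
ft_force: [-4.5, -6.0, 24.9]
gripper_width: 0.0007
```

The force jumped to 25 N with the TCP stopped at z = 0.150, so the button is at its bottom stop. Now I'll let it up.

Call:
drive_tool([
  {"ax": 0, "ay": 0, "az": 0, "dx": 0, "dy": 0, "dz": 0.003, "jaw": 0.0},
  {"ax": 0, "ay": 0, "az": 0, "dx": 0, "dy": 0, "dz": 0.01, "jaw": 0.0},
  {"ax": 0, "ay": 0, "az": 0, "dx": 0, "dy": 0, "dz": 0.03, "jaw": 0.0},
  {"ax": 0, "ay": 0, "az": 0, "dx": 0, "dy": 0, "dz": 0.06, "jaw": 0.0},
  {"ax": 0, "ay": 0, "az": 0, "dx": 0, "dy": 0, "dz": 0.1, "jaw": 0.0},
  {"ax": 0, "ay": 0, "az": 0, "dx": 0, "dy": 0, "dz": 0.12, "jaw": 0.0},
  {"ax": 0, "ay": 0, "az": 0, "dx": 0, "dy": 0, "dz": 0.125, "jaw": 0.0},
  {"ax": 0, "ay": 0, "az": 0, "dx": 0, "dy": 0, "dz": 0.125, "jaw": 0.0},
  {"ax": 0, "ay": 0, "az": 0, "dx": 0, "dy": 0, "dz": 0.125, "jaw": 0.0},
])

```text
time_s: 15.3
ee_pos: [0.4875, 0.2938, 0.2713]
tool_rot: [-1.25, 1.148, -1.147]
ft_force: [-0.1, 0.9, -0.6]
gripper_width: 0.0002
```

Run:
```python
from plant import arm, imaging
from h import *
s=arm.read_state();print(s["time_s"],s["ee_pos"],s["ft_force"])
c=imaging.read_camera("scene");cv2.imwrite("pics/s9.png",cv2.resize(c["frame"][110:310,260:460,::-1],None,fx=3,fy=3,interpolation=cv2.INTER_CUBIC))
a=load("s8")["frame"].astype(int);d=np.abs(c["frame"].astype(int)-a).max(2)[225:300,350:440];print(d.max(),(d>40).sum())
```

```text
15.3 [0.48746314 0.29380121 0.2712909 ] [-0.06456407  0.87360071 -0.62819035]
50 2
```

View pics/s9.png

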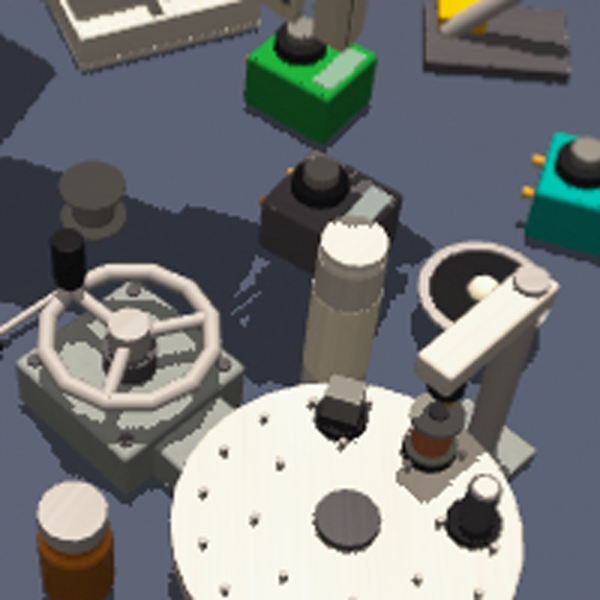

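The coil is still under the probe, the button is back up (around pixel 322,180 in the crop), and the arm is clear of everything.

```bash
python3 -c "
from plant import arm
print(arm.job_done())"
```

```text
the job is handed in; nothing more can be done
None
```

I turned the handwheel three full turns clockwise by its spinning handle, because the coil started three stations before the probe. I then let go of the handle, pressed the grey test box's button once, raised the arm clear and handed the job in at about 15.3 s.

**Coil position:** The handle came back to within about 1 mm of where it started. In the top camera, the capacitor had moved 134.6° against the 135° expected. The coil was largely hidden there by the test head's arm. That puts the coil at about 94.4°, with the probe at about 95°, well inside 6 mm. My direct reading of the coil in the scene camera was rougher (92.8°, radius 69 mm instead of 75). I put that down to pixel reading and calibration error.

**Button:** With the coil under the probe, the push force was 5.1 N. It rose to 25 N about 0.4 mm lower, which shows the button reached its bottom stop.

**Final state:** The last picture shows the button up. The table area looks unchanged since before the press. The spray can, jar, solder reel and speaker, where in view, look undisturbed. I didn't check the tub, mug or screwdriver closely at the end, but the arm went nowhere near them after the wheel was turned. The last force reading was under 1 N, so the robot was touching nothing.

My first move call was refused because its rows were incomplete, and nothing moved.

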